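Line up the bench containers by height

TASK

Line up the four lidded containers from the white bench mat (the low jar, the two black-capped reagent bottles and the blue-capped bottle) on the rail in order of height, each standing upright and centred on its own black rubber pad: the tallest on the pad next to the upright steel post, then steadily shorter, the shortest on the pad farthest from the post. Do not knock any of the four over, and leave the empty beaker to the right of the rail where it is.

Things in the scene. Friction and masses are not known exactly. Their poses are not given: they have to be found in the camera images.
- jar_center (a point): Wide low jar, white body with a yellow screw lid, 52 mm in diameter and 46 mm high: the shortest container. The lid (upper 16 mm) is the widest part and can be gripped from above. Loose, stands upright at the start on the white bench mat (2 mm thick, fixed) in front of the rail. The point is on its vertical axis, half-way up (23 mm above its underside); z is up.
- small_amber_center (a point): Small reagent bottle, glass with a pale label, a brown foot and a black round cap, 45 mm in diameter and 85 mm high: second shortest. The cap, 34 mm in diameter, is the upper 17 mm and can be gripped from above. Loose, stands upright at the start on the white bench mat (2 mm thick, fixed) in front of the rail. The point is on its vertical axis, half-way up (42.5 mm above its underside); z is up.
- large_amber_center (a point): Larger reagent bottle, same look as the small one (glass, pale label, brown foot, black round cap), 54 mm in diameter and 105 mm high: second tallest. The cap, 34 mm in diameter, is the upper 18 mm and can be gripped from above. Loose, stands upright at the start on the white bench mat (2 mm thick, fixed) in front of the rail. The point is on its vertical axis, half-way up (52.5 mm above its underside); z is up.
- tall_bottle_center (a point): Clear glass bottle with a blue round cap, 70 mm in diameter and 143 mm high: the tallest container. The cap, 43 mm in diameter, is the upper 25 mm and can be gripped from above. Loose, stands upright at the start on the white bench mat (2 mm thick, fixed) in front of the rail. The point is on its vertical axis, half-way up (71.5 mm above its underside); z is up.
- pad_1_top (a point): Black round rubber pad, 72 mm in diameter and 3 mm thick, fixed on the aluminium rail (a low bar 430 x 80 x 8 mm lying on the worktop); number 1 of the row of four, counted from the end of the rail that lies to the robot's right. Neighbouring pads are about 88 mm apart, centre to centre. The point is the centre of its upper face, 11 mm above the worktop; z is up, y runs along the rail to the robot's left.
- pad_2_top (a point): Black round rubber pad, 72 mm in diameter and 3 mm thick, fixed on the aluminium rail (a low bar 430 x 80 x 8 mm lying on the worktop); number 2 of the row of four, counted from the end of the rail that lies to the robot's right. Neighbouring pads are about 88 mm apart, centre to centre. The point is the centre of its upper face, 11 mm above the worktop; z is up, y runs along the rail to the robot's left.
- pad_3_top (a point): Black round rubber pad, 72 mm in diameter and 3 mm thick, fixed on the aluminium rail (a low bar 430 x 80 x 8 mm lying on the worktop); number 3 of the row of four, counted from the end of the rail that lies to the robot's right. Neighbouring pads are about 88 mm apart, centre to centre. The point is the centre of its upper face, 11 mm above the worktop; z is up, y runs along the rail to the robot's left.
- pad_4_top (a point): Black round rubber pad, 72 mm in diameter and 3 mm thick, fixed on the aluminium rail (a low bar 430 x 80 x 8 mm lying on the worktop); number 4 of the row of four, counted from the end of the rail that lies to the robot's right. Neighbouring pads are about 88 mm apart, centre to centre. The point is the centre of its upper face, 11 mm above the worktop; z is up, y runs along the rail to the robot's left.
- end_post: Upright steel post, 60 mm high and 14 mm thick with a black knob 20 mm across on top and a 30 mm foot, fixed on one end of the rail (either end, beyond pad_1 or beyond pad_4, 55 to 65 mm from that pad's centre); the other end carries only a flat screw head. Origin at the centre of its foot, on the rail's upper face, 8 mm above the worktop.
- beaker: Empty glass beaker, 55 mm across, 68 mm high, standing on the worktop to the right of the rail; bystander, loose. Origin at the centre of its underside.
Things that resemble listed ones, but are neither listed nor needed, are in the scene too. What is shaped like the part that bears small_amber_center but green or red is not meant. What is shaped like the part that bears jar_center but pink is not meant.

How it is judged (in metres and radians):
At the end, for the whole second after the job is handed in: Each container stands released, at rest and upright (within 0.1 rad) on its own pad, its axis within 15 mm of the pad's centre and its height within 5 mm of standing on the pad: tallest on the pad next to the post, then in order of height, shortest on the pad farthest from the post (((horizontal distance between end_post and pad_4_top below 0.1 m and horizontal distance between jar_center and pad_1_top below 0.015 m and horizontal distance between small_amber_center and pad_2_top below 0.015 m and horizontal distance between large_amber_center and pad_3_top below 0.015 m and horizontal distance between tall_bottle_center and pad_4_top below 0.015 m) or (horizontal distance between end_post and pad_1_top below 0.1 m and horizontal distance between tall_bottle_center and pad_1_top below 0.015 m and horizontal distance between large_amber_center and pad_2_top below 0.015 m and horizontal distance between small_amber_center and pad_3_top below 0.015 m and horizontal distance between jar_center and pad_4_top below 0.015 m)) and height (world z) of jar_center between 0.029 and 0.039 m and angle between each of jar_center, small_amber_center, large_amber_center, tall_bottle_center's own z axis and vertical below 0.1 rad and linear speed of each of jar, small_amber, large_amber, tall_bottle below 0.02 m/s and angular speed of each of jar, small_amber, large_amber, tall_bottle below 0.2 rad/s and height (world z) of small_amber_center between 0.0485 and 0.0585 m and height (world z) of large_amber_center between 0.0585 and 0.0685 m and height (world z) of tall_bottle_center between 0.0775 and 0.0875 m); the robot touches nothing.
It fails at once if a container is knocked over (angle between any of jar_center, small_amber_center, large_amber_center, tall_bottle_center's own z axis and vertical above 0.8 rad).
It fails at once if the beaker is moved by more than 30 mm (distance of beaker from where it was at the start of the episode above 0.03 m).
It also fails if it takes over 88 s, if anything falls off the work surface, if the arm or the gripper's body presses on something with over 40 N, if the wrist force passes 120 N, or if a joint passes its speed limit or range.

ROBOT

A 6-joint arm with a two-finger parallel gripper is mounted at the origin on a cart in front of the work surface, level with it; the furniture and walls round the work are solid. World frame = base frame: x ahead of the robot, y to its left, z up, the work surface at z = 0. Lengths are in mm, angles in rad, forces in N, time in s.
With the tool pointing down it reaches from about 275 to 750 mm from the base axis. Payload 10.2 kg.
Tool frame: the origin (TCP) lies at the very end of the fingers, on their centre line; the grasp point (between the pads) lies 19 mm behind it; x points along the fingers, y is the direction in which the jaws open and shut, and the axes are right-handed (so a half turn about x gives the same grasp; the last joint's range is limited). The gripper opens to 85 mm and grips with 20 to 120 N. Pads are 22 mm wide; open, the fingers measure 114 mm over their backs; the gripper's body (76 mm by 85 mm) begins 54 mm behind the grasp point. The pads swing forward as they close: fully open they stand 13 mm farther back than shut.
Start: joints at [-1.329, 0.313, 1.498, -0, 1.331, -0.223], TCP at [235.317, -469.315, 200.694] pointing down, gripper open.
Joint ranges: [-2.94, 2.94], [-0.97, 2.17], [0.19, 2.56], [-1.23, 4.37], [0.02, 3.11], [-2.88, 2.88]. Speed limits (rad/s): [2.39, 2.39, 3.01, 3.14, 3.14, 3.14].

INTERFACE

Orientations are given as a unit quaternion [w, x, y, z].
In Python, from rig import ctrl, viewer, order gives the robot as it stands. The module is installed in compiled form; this text tells all that it offers.
- The arm moves only by the tool carry_out, never from a script. Its argument "deltas" is a list of rows, each a list of 7 numbers: the gripper command: -1 is fully open, 1 is shut, values between are in proportion, then the shift along the tool's x, y, z in mm, then the turn, a rotation vector about the tool's x, y, z in degrees. A call has exactly 5 rows; each row is the pose to reach, as a shift and turn from the pose commanded when the call began, along the tool's axes at that moment; what a row does not reach only later rows make up. A row lasts 1/8 s, in which the tool goes at most 62.5 mm and 10.7 degrees, less where a joint would pass 70% of its speed; a pose out of reach is approached as far as the arm can. A call with a gripper value outside its range is refused whole. The fingers move at their own pace and stop on an object; "newtons" is the grip in N (left out, the last holds). Time passes only in rows, so rows that repeat a pose let the fingers close, or fill a call up. It gives the time, the measured TCP pose, the force and the opening at its end, in the units of the state.
- ctrl.sense(): the state, without advancing time (a new reading comes with each control period).
- viewer.capture(name): name is "scene" or "top"; returns the picture (420x560x3 uint8, red, green, blue); there is no depth.
- viewer.calibration(name): a dict with "fx", "fy", "cx", "cy" (pixels), "xyz" and "attitude" of the camera in the world. Camera axes: x right, y down, z forward; pixel columns grow to the right and rows downward; lengths in mm; the calibration is good to about 2 mm. A picture is of the moment at which its call begins. calibration takes no time and is no camera call.
- order.finish_job(): hands the job in, once; it reports no verdict.
The state is a dict: "time_s": time; "joints": joint angles; "dq": joint speeds; "tau": joint torques, N m; "eef_pos": TCP position; "ee_rot": TCP orientation; "force": force on the tool from outside, world axes, zero at the start; "wrist_torque": the same for the moment, N m; "grip_width": opening from 0.0 (shut) to 1.0 (fully open).
Only numpy, scipy, OpenCV 4.12 (cv2) and the standard library are available. Lean on these libraries where they do the work, as an engineer would, in place of code of your own. Each camera call takes 0.05 s, during which the arm holds its last target. There are 200 camera calls.

## Working session

There is one attempt and no reset: what is moved stays moved. The work goes in short steps, Python scripts to look and compute and a tool call to move; the robot and the scene stay as the last step left them, time stands still between calls to the robot, and variables do not carry over. Pictures are saved under pics/ and viewed, about 12 in all and at most 16, crops included, and the job is handed in when it is done.

Besides the shell and the picture viewer there is one more tool, called after "Emit:" by a JSON object that holds its "api" and its "payload". carry_out: Moves the arm, as the interface text tells. Its arguments: {"type":"object","properties":{"deltas":{"type":"array"},"newtons":{"type":"number"}},"required":["deltas"]}

```bash
mkdir -p pics; python3 - <<'E'
from rig import ctrl, viewer
import cv2
for n in("scene","top"):
    cv2.imwrite(f"pics/{n}0.png",cv2.resize(viewer.capture(n)[:,:,::-1],(784,588),interpolation=cv2.INTER_CUBIC)); print(viewer.calibration(n))
print(ctrl.sense())
E
```

```text
{'fx': 450.2805832207238, 'fy': 450.2805832207238, 'cx': 281.258147092216, 'cy': 213.25723380818457, 'xyz': array([-344.51086328,  406.05756933,  727.27378483]), 'attitude': array([ 0.23938931, -0.45106973,  0.75631649, -0.40891835])}
{'fx': 449.5459866482737, 'fy': 449.5459866482737, 'cx': 279.94662919587546, 'cy': 207.1900626242937, 'xyz': array([ 285.89510779,  -41.4205161 , 1409.88279778]), 'attitude': array([-0.05477184,  0.71411479, -0.69579632,  0.05392205])}
{'time_s': 0.1, 'joints': array([-1.32937770e+00,  3.13398316e-01,  1.49833253e+00,  1.72545711e-05,
        1.33100651e+00, -2.23396684e-01]), 'dq': array([-0.00025784, -0.00232958, -0.00090738,  0.00030382, -0.00046335,
        0.00065074]), 'tau': array([ 4.02022575e-03, -4.12893927e+01, -2.60141730e+01, -1.34789407e-04,
        2.98860774e-03,  1.78836871e-05]), 'eef_pos': array([ 235.26819297, -469.04972973,  200.20089753]), 'ee_rot': array([ 0.16245543,  0.68809849,  0.16326493, -0.68809393]), 'force': array([ 0.07395495,  0.02674325, -0.35357125]), 'wrist_torque': array([-0.01602279, -0.04547626,  0.00887344]), 'grip_width': 1.0019178759975809}
```

View pics/scene0.png

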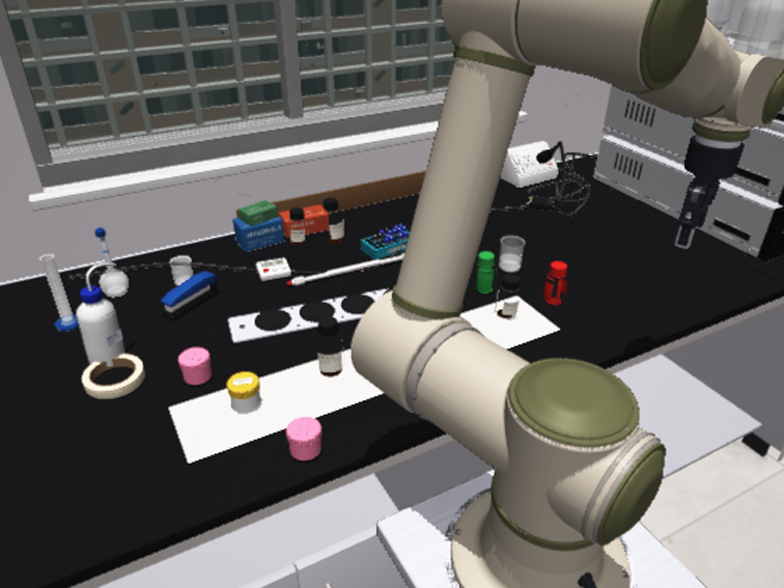

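View pics/top0.png

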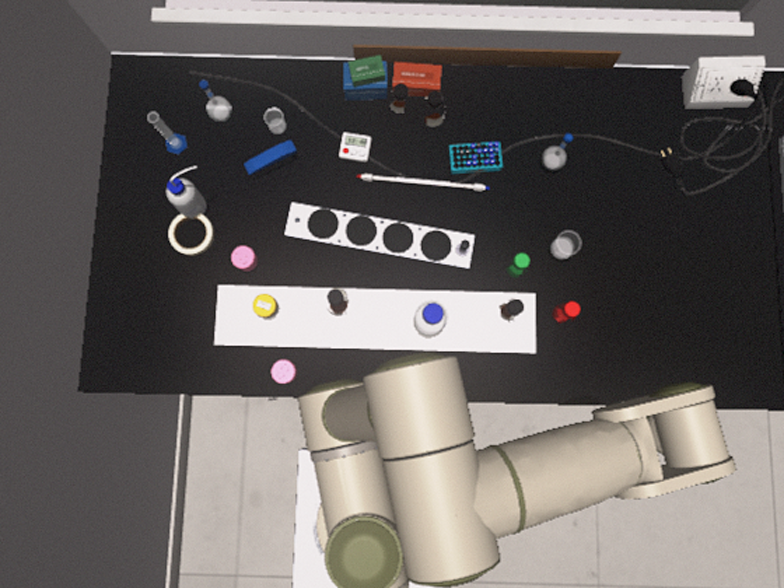

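Top view at 1.4x scale. Candidates:
- Jar: yellow lid at (264,305). The pink lookalikes at (243,257) and (283,371) are excluded.
- Black caps on the mat: (337,300) and (512,308). The black-capped bottles at (400,95) and (435,108) are off the mat, and the green (521,261) and red (572,310) ones are excluded.
- Blue cap: (432,316). The wash bottle at (180,188) and the flasks are not on the mat.
- Post: (464,245), on the right end beyond pad 1. The beaker is at (566,244).

Next I measure these and check a close crop.

```bash
cat > h.py <<'E'
import numpy as np, cv2
from scipy.spatial.transform import Rotation as R
from rig import ctrl, viewer
def ray(n,u,v):
    c=viewer.calibration(n); q=c["attitude"]
    d=R.from_quat([*q[1:],q[0]]).apply([(u-c["cx"])/c["fx"],(v-c["cy"])/c["fy"],1]); return c["xyz"],d
def on(n,u,v,z):
    o,d=ray(n,u,v); return (o+d*(z-o[2])/d[2]).round(1)
def proj(n,p):
    c=viewer.calibration(n); q=c["attitude"]
    a=R.from_quat([*q[1:],q[0]]).inv().apply(np.array(p,float)-c["xyz"]); return np.array([c["cx"]+c["fx"]*a[0]/a[2],c["cy"]+c["fy"]*a[1]/a[2]]).round(1)
def blobs(mask,roi,amin=15):
    x0,y0,x1,y1=roi; m=np.zeros_like(mask); m[y0:y1,x0:x1]=mask[y0:y1,x0:x1]
    n,l,s,c=cv2.connectedComponentsWithStats(m)
    return [(tuple(s[i]),c[i].round(1)) for i in range(1,n) if s[i][4]>=amin]
E
python3 - <<'E'
from h import *
im=viewer.capture("top"); hsv=cv2.cvtColor(im,cv2.COLOR_RGB2HSV)
dark=(hsv[...,2]<60).astype(np.uint8)
print("pads");
for s,c in blobs(dark,(205,145,340,190),150): 
    if s[4]<900: print(s,c,on("top",*c,11))
for nm,roi in(("b1",(225,203,260,245)),("b2",(345,205,380,245))):
    for s,c in blobs(dark,roi): print(nm,s,c,on("top",*c,87),on("top",*c,107))
Y=cv2.inRange(hsv,(22,120,100),(35,255,255))
for s,c in blobs(Y,(160,200,220,240)): print("jar",s,c,on("top",*c,48))
B=cv2.inRange(hsv,(105,120,60),(130,255,255))
for s,c in blobs(B,(285,205,330,245)): print("blue",s,c,on("top",*c,145))
print("post",on("top",464/1.4,245/1.4,68),"beaker",on("top",566/1.4,244/1.4,40))
sc=viewer.capture("scene")
a=cv2.resize(im[195:250,150:400,::-1],None,fx=3.1,fy=3.1,interpolation=3)
b=cv2.resize(sc[160:330,150:410,::-1],None,fx=2.5,fy=2.5,interpolation=3)
o=np.zeros((600,800,3),np.uint8);o[:a.shape[0],:a.shape[1]]=a;o[172:172+b.shape[0],:b.shape[1]]=b
cv2.imwrite("pics/crop1.png",o)
E
```

```text
pads
(np.int32(220), np.int32(150), np.int32(21), np.int32(20), np.int32(310)) [230.3 159.2] [654.1 126.   11. ]
(np.int32(248), np.int32(155), np.int32(20), np.int32(20), np.int32(274)) [257.4 163.9] [640.9  38.8  11. ]
(np.int32(274), np.int32(160), np.int32(21), np.int32(20), np.int32(228)) [283.9 168.3] [628.7 -46.3  11. ]
(np.int32(301), np.int32(165), np.int32(21), np.int32(20), np.int32(216)) [311.3 173.4] [ 614.3 -133.9   11. ]
(np.int32(205), np.int32(169), np.int32(114), np.int32(21), np.int32(834)) [238.1 180.7] [584.5  98.2  11. ]
b2 (np.int32(345), np.int32(205), np.int32(35), np.int32(4), np.int32(94)) [363.6 206.1] [ 500.8 -286.2   87. ] [ 497.6 -282.5  107. ]
b2 (np.int32(362), np.int32(215), np.int32(7), np.int32(10), np.int32(17)) [363.9 220.2] [ 458.5 -287.    87. ] [ 455.9 -283.3  107. ]
jar (np.int32(181), np.int32(210), np.int32(16), np.int32(16), np.int32(150)) [188.7 217.8] [457.  240.7  48. ]
blue (np.int32(302), np.int32(217), np.int32(14), np.int32(14), np.int32(154)) [308.8 223.4] [ 437.7 -120.2  145. ]
post [ 597.5 -191.7   68. ] beaker [ 612.3 -422.1   40. ]
```

View pics/crop1.png

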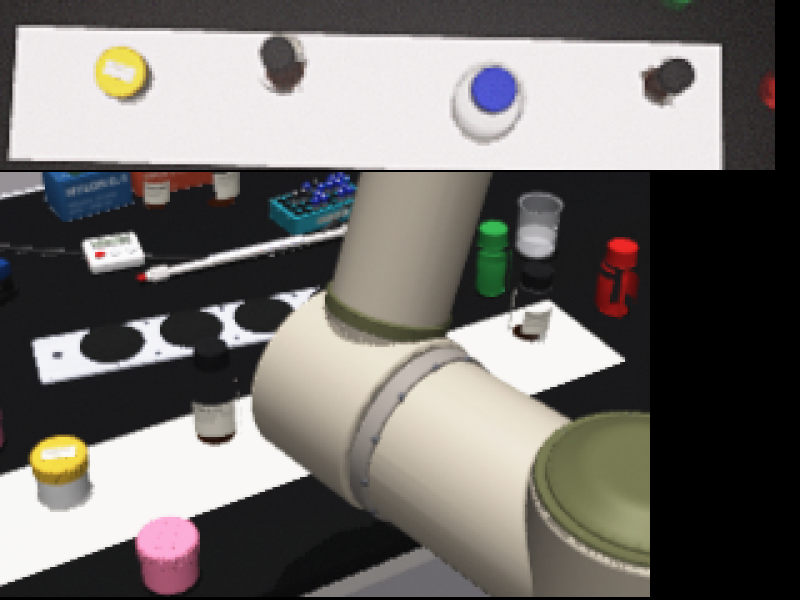

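Crop: the left black-capped bottle has its cap at crop (281,53), the right one at (677,76), and the blue cap is at (493,89). I'll refine the masks and triangulate cap heights to tell large from small.

```bash
cat >> h.py <<'E'
def tri(u1,u2):
    o1,d1=ray("top",*u1); o2,d2=ray("scene",*u2)
    t=np.linalg.lstsq(np.c_[d1,-d2],o2-o1,rcond=None)[0]; p,q=o1+t[0]*d1,o2+t[1]*d2
    return ((p+q)/2).round(1), np.linalg.norm(p-q).round(1)
E
python3 - <<'E'
from h import *
ims=[viewer.capture("top").astype(float) for _ in range(6)]
im=np.mean(ims,0).astype(np.uint8); hsv=cv2.cvtColor(im,cv2.COLOR_RGB2HSV); V=hsv[...,2]
np.save("im.npy",im)
# pads: ellipse of dark holes in the rail
m=(V<120).astype(np.uint8); cs,_=cv2.findContours(m,cv2.RETR_LIST,cv2.CHAIN_APPROX_NONE)
for c in cs:
    x,y,w,h=cv2.boundingRect(c)
    if 17<w<30 and 17<h<30 and 205<x<340 and 140<y<190:
        (cx,cy),ax,_=cv2.fitEllipse(c); print("pad",cx,cy,ax,on("top",cx,cy,11))
for nm,(x0,y0,x1,y1) in(("L",(230,204,252,228)),("R",(355,210,378,232))):
    print(nm); print("\n".join(" ".join("%3d"%v for v in r) for r in V[y0:y1,x0:x1]))
sc=np.mean([viewer.capture("scene").astype(float) for _ in range(4)],0).astype(np.uint8)
tl=cv2.resize(sc[215:275,215:255,::-1],None,fx=9,fy=9,interpolation=3)
tr=cv2.resize(sc[180:240,345:385,::-1],None,fx=9,fy=9,interpolation=3)
o=np.clip(np.hstack([tl,tr]).astype(float)*2,0,255).astype(np.uint8)
cv2.imwrite("pics/crop2.png",o)
print("mat z2 corner check", on("top",218/1.4,286/1.4,2), on("top",536/1.4,353/1.4,2))
E
```

```text
pad 311.066162109375 174.89840698242188 (20.232213973999023, 20.59140396118164) [ 609.4 -133.3   11. ]
L
 57  57  57  57  57  57  57  59  60  63  63  62  61  60  62  59  59  57  60  60  58  59
163 162 161 160 160 163 156 139 114 104 104 116 123 125 127 128 128 126 125 124 125 127
248 248 248 248 251 250 239 202 159 141 140 163 183 195 198 208 221 228 224 226 225 227
241 241 241 243 242 215 152  97  63  69  65  79 121 165 174 194 227 241 244 243 243 243
239 240 240 244 224 130  63  72  72  72  75  71  66 120 185 193 173 225 242 240 240 241
239 239 241 243 183  76  70  73  75  74  75  75  72  60 160 203 179 212 239 240 240 239
240 240 243 225 133  67  75  75  75  75  77  74  75  70  99 183 204 196 230 241 240 240
240 240 244 195  81  72  74  75  74  73  75  75  74  74  64 167 211 205 231 241 240 240
240 241 245 201  92  70  75  75  77  77  76  75  76  74  63 137 176 172 225 243 240 240
240 240 244 218 121  69  75  73  74  77  77  76  76  73  60 124 173 176 215 239 241 240
240 240 242 234 156  65  75  78  76  76  76  76  76  72  62 108 151 161 165 224 242 240
239 240 241 246 196  77  69
[... 2505 characters left out ...]
4 206 114  93  80  68  62  60  66 107 122 108 146 187 233 244 241 239 239 239 239 239
239 242 227 162 111  97  80  74  79 109 160 180 195 237 246 242 241 240 239 239 239 239 239
240 241 244 229 171 122  95  92 100 141 156 172 229 244 241 239 239 240 239 239 239 239 239
240 240 241 244 236 200 171 143 107 141 164 184 228 241 240 239 239 240 239 239 239 239 239
239 239 240 241 242 245 248 227 168 217 245 227 228 241 239 239 239 239 239 238 239 239 239
240 239 240 239 240 241 241 244 226 229 242 241 240 239 240 239 239 239 239 239 238 239 239
240 240 239 239 239 239 240 240 240 240 240 240 239 239 239 240 239 239 239 239 239 239 239
mat z2 corner check [503.3 357.3   2. ] [ 370.6 -361.7    2. ]
```

View pics/crop2.png

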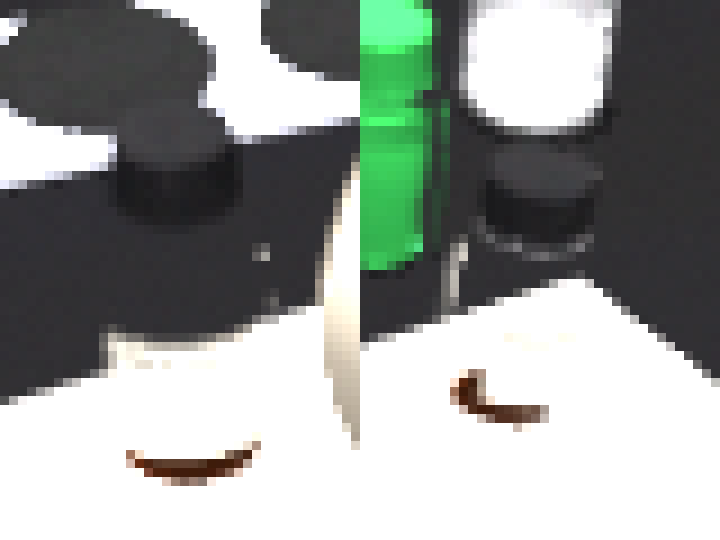

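Crop: left cap's top is centred at about scene (233.9,229.8), the right one's at about (365.3,199.4). The left bottle stands much taller over its foot.

```bash
python3 - <<'E'
from h import *
print("L",tri((239.4,211.8),(233.9,229.8)),on("top",239.4,211.8,107)); print("R",tri((367.7,219.1),(365.3,199.4)),on("top",367.7,219.1,87))
im=np.load("im.npy"); V=cv2.GaussianBlur(im,(0,0),.6).max(2)
P=[]
for u,v in((230.5,159.7),(257.5,164.5),(284,169.5),(311,174.5)):
    # radial edge points of the dark disc
    e=[]
    for a in np.arange(0,2*np.pi,.15):
        r=np.arange(6,14,.1); x=(u+r*np.cos(a)).astype(np.float32);y=(v+r*np.sin(a)).astype(np.float32)
        p=cv2.remap(V,x[None],y[None],1)[0].astype(float); k=np.argmax(p>140)
        if k and 8.5<r[k]<12.2: e.append((x[k],y[k]))
    (cx,cy),ax,_=cv2.fitEllipse(np.array(e,np.float32)); print(len(e),ax,cx,cy,on("top",cx,cy,11))
sc=viewer.capture("scene"); hsv=cv2.cvtColor(sc,cv2.COLOR_RGB2HSV)
for s,c in blobs(cv2.inRange(hsv,(22,120,100),(35,255,255)),(150,250,200,310)): print("jar",tri((188.7,217.8),c-[0,2]))
print([proj("scene",p) for p in([654,126,11],[641,39,11])])
E
```

```text
L (array([472.4,  82.7, 103.5]), np.float64(2.9)) [471.2  81.1 107. ]
R (array([ 462.3, -299.2,   83.6]), np.float64(0.7)) [ 462.1 -298.3   87. ]
38 (21.382749557495117, 21.949520111083984) 230.30136108398438 159.3334197998047 [653.7 126.   11. ]
37 (21.438980102539062, 21.90306854248047) 257.5849914550781 164.289794921875 [639.7  38.1  11. ]
40 (21.63723373413086, 21.934680938720703) 283.8082580566406 169.35635375976562 [625.3 -46.1  11. ]
41 (21.730484008789062, 21.903257369995117) 310.9750671386719 174.98194885253906 [ 609.1 -133.    11. ]
jar (array([458. , 242.7,  44.8]), np.float64(2.8))
[array([195.1, 227.6]), array([226.3, 221.6])]
```

```bash
cat >> h.py <<'E'
def pose():
    s=ctrl.sense(); q=s["ee_rot"]; return s,R.from_quat([*q[1:],q[0]])
def go(p,yaw=None):
    """tool-frame shift (mm) and turn (deg) to world TCP p, tool down; yaw = world angle of jaw axis (deg)"""
    s,r=pose(); t=np.array(p,float); print("t",s["time_s"].round(2),"tcp",s["eef_pos"].round(1),"grip",round(s["grip_width"],3),"F",s["force"].round(1))
    print("shift",r.inv().apply(t-s["eef_pos"]).round(1))
    if yaw is not None:
        a=np.radians(yaw); y=np.array([np.cos(a),np.sin(a),0]); x=np.array([0,0,-1.]); z=np.cross(x,y)
        print("turn",np.degrees((r.inv()*R.from_matrix(np.c_[x,y,z])).as_rotvec()).round(2))
E
python3 - <<'E'
from h import *
s,r=pose(); print(r.as_matrix().round(3))
go([462,-298,67],-10); go([462,-298,67],170)
E
```

```text
[[-0.     0.448 -0.894]
 [ 0.    -0.894 -0.448]
 [-1.    -0.    -0.   ]]Traceback (most recent call last):
  File "<stdin>", line 3, in <module>
  File "h.py", line 24, in go
    s,r=pose(); t=np.array(p,float); print("t",s["time_s"].round(2),"tcp",s["eef_pos"].round(1),"grip",round(s["grip_width"],3),"F",s["force"].round(1))
                                               ^^^^^^^^^^^^^^^^^
AttributeError: 'float' object has no attribute 'round'
```

Emit:
{"api": "carry_out", "payload": {"deltas": [[-1,0,-10,-56,-10,0,0],[-1,0,-20,-112,-20,0,0],[-1,0,-31,-168,-30,0,0],[-1,0,-41,-224,-40,0,0],[-1,0,-51,-279.5,-50,0,0]], "newtons": 60}}

```text
time_s: 1.38
eef_pos: [463.7, -297.1, 200.8]
ee_rot: [0.44, 0.554, 0.44, -0.554]
force: [0.2, -1.1, -0.6]
grip_width: 0.997
```

```bash
sed -i 's/s\["time_s"\].round(2)/round(float(s["time_s"]),2)/' h.py; python3 - <<'E'
from h import *
go([462,-298,130],0)
E
```

```text
t 1.38 tcp [ 463.7 -297.1  200.8] grip 0.997 F [ 0.2 -1.1 -0.6]
shift [70.8 -1.5  1.2]
turn [-1.304e+01  1.000e-02 -2.000e-02]
```

Emit:
{"api": "carry_out", "payload": {"deltas": [[-1,15,0,0,-7,0,0],[-1,35,0,0,-13.3,0,0],[-1,55,0,0,-13.3,0,0],[-1,70,0,0,-13.3,0,0],[-1,70,0,0,-13.3,0,0]]}}

```text
time_s: 2.0
eef_pos: [462.0, -298.2, 129.9]
ee_rot: [0.499, 0.5, 0.5, -0.5]
force: [-0.6, 0.1, -0.3]
grip_width: 1.0
```

```bash
python3 - <<'E'
from h import *
go([462,-298,67],0)
a=viewer.capture("top")[170:260,310:430,::-1]; b=viewer.capture("scene")[120:250,310:450,::-1]
a=cv2.resize(a,(400,300),interpolation=3); b=cv2.resize(b,(400,371),interpolation=3)
o=np.zeros((371,800,3),np.uint8); o[:300,:400]=a; o[:,400:]=b; cv2.imwrite("pics/p1.png",o)
print(proj("top",[462,-298,87]),proj("scene",[462,-298,87]),proj("top",[462,-298,130]))
E
```

```text
t 2.0 tcp [ 462.  -298.2  129.9] grip 1.0 F [-0.6  0.1 -0.3]
shift [62.9  0.1 -0.1]
turn [-0.08 -0.07  0.07]
[367.6 219.1] [365.  198.5] [370.5 217.2]
```

View pics/p1.png

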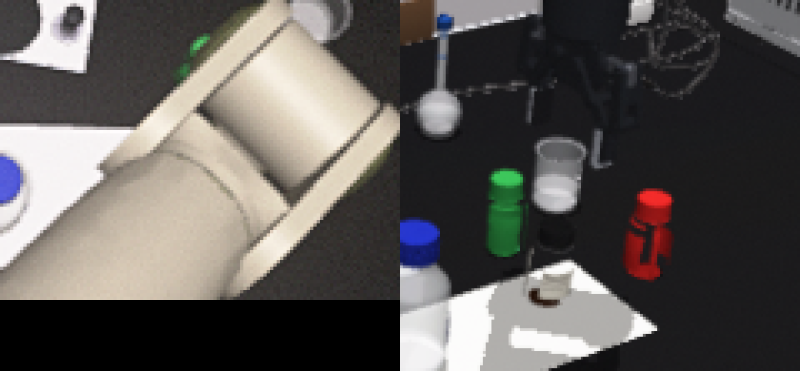

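Crop: the open fingers straddle the cap, with tips at about (530,120) and (600,165) above the cap at (555,232). Descending and gripping.

Emit:
{"api": "carry_out", "payload": {"deltas": [[-1,20,0,0,0,0,0],[-1,40,0,0,0,0,0],[-1,56,0,0,0,0,0],[-1,63,0,0,0,0,0],[-1,63,0,0,0,0,0]]}}

```text
time_s: 2.72
eef_pos: [462.4, -298.5, 67.8]
ee_rot: [0.5, 0.5, 0.5, -0.5]
force: [-0.4, 0.5, 0.2]
grip_width: 0.999
```

Emit:
{"api": "carry_out", "payload": {"deltas": [[1,0,0,0,0,0,0],[1,0,0,0,0,0,0],[1,0,0,0,0,0,0],[1,0,0,0,0,0,0],[1,0,0,0,0,0,0]]}}

```text
time_s: 3.35
eef_pos: [462.3, -298.4, 67.7]
ee_rot: [0.5, 0.5, 0.5, -0.5]
force: [0.4, 0.7, -0.0]
grip_width: -0.003
```

The gripper shut to zero, so it missed. Looking before moving.

```bash
python3 - <<'E'
from h import *
b=viewer.capture("scene")[130:250,310:450,::-1]
cv2.imwrite("pics/p2.png",cv2.resize(b,(700,600),interpolation=3))
print(proj("scene",[462,-298,87]),proj("scene",[462,-298,67.7]),proj("scene",[462,-298,2]))
E
```

```text
[365.  198.5] [364.2 204.5] [361.7 224.1]
```

View pics/p2.png

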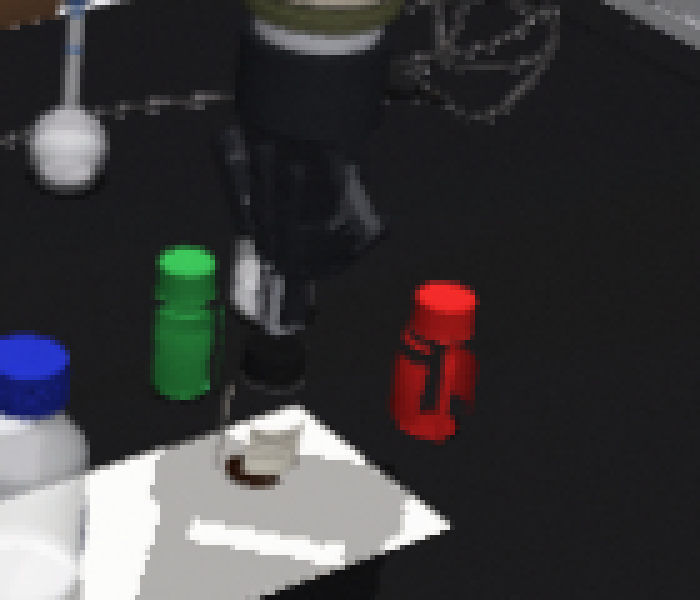

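```bash
python3 - <<'E'
from h import *
im=np.mean([viewer.capture("scene").astype(float) for _ in range(4)],0)
b=im[150:240,330:410,::-1]; b=np.clip((b/255)**.45*255*1.0,0,255).astype(np.uint8)
o=cv2.resize(b,(530,596),interpolation=3)
for z,c in((67,(0,0,255)),(87,(0,255,0)),(2,(255,0,0))):
    u=(proj("scene",[462,-298,z])-[330,150])*6.625; cv2.circle(o,tuple(int(k) for k in u),3,c,-1)
cv2.imwrite("pics/p3.png",o)
E
```

```text
(no output)
```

View pics/p3.png

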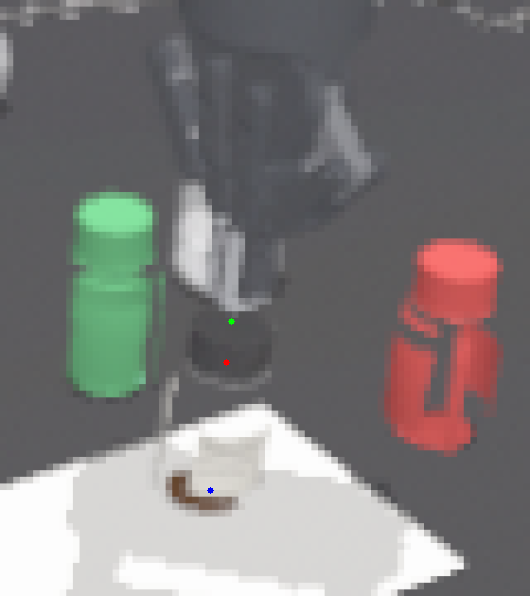

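```bash
python3 - <<'E'
from h import *
for z in (200,213,240):
  for s in(-1,1): print(z,s,proj("scene",np.array([235.3,-469.3,z])+s*44*np.array([.448,-.894,0]))*1.4)
print("now body: z of gripper wrist", [ (z,proj("scene",[462,-298,z])) for z in(67,87,95,140,200,260)])
im=cv2.imread("pics/scene0.png"); print(im.shape)
c=im[110:270,640:780]; c=((c/255)**.45*255).astype(np.uint8)
cv2.imwrite("pics/p4.png",cv2.resize(c,(525,600),interpolation=3))
E
```

```text
200 -1 [675.08 268.94]
200 1 [688.38 247.8 ]
213 -1 [677.04 262.08]
213 1 [690.34 241.22]
240 -1 [681.38 247.52]
240 1 [694.68 227.22]
now body: z of gripper wrist [(67, array([364.2, 204.7])), (87, array([365. , 198.5])), (95, array([365.3, 196. ])), (140, array([367.2, 181.5])), (200, array([369.8, 161.2])), (260, array([372.5, 139.8]))]
(588, 784, 3)
```

View pics/p4.png

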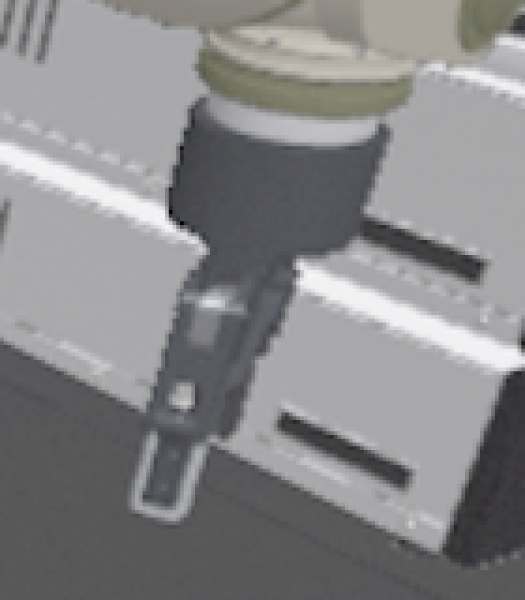

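The gripper's fingertips appear about 27 mm higher than the reported TCP. The start picture agrees: near tip at (683,247) against a predicted (677,262). So the fingers closed above the cap. I'll open, go about 26 mm lower and try again.

Emit:
{"api": "carry_out", "payload": {"deltas": [[-1,0,0,0,0,0,0],[-1,0,0,0,0,0,0],[-1,0,0,0,0,0,0],[-1,0,0,0,0,0,0],[-1,0,0,0,0,0,0]]}}

```text
time_s: 4.22
eef_pos: [462.3, -298.4, 67.7]
ee_rot: [-0.5, -0.5, -0.5, 0.5]
force: [-0.3, -0.4, -0.8]
grip_width: 0.996
```

Emit:
{"api": "carry_out", "payload": {"deltas": [[-1,6,0,0,0,0,0],[-1,12,0,0,0,0,0],[-1,18,0,0,0,0,0],[-1,24,0,0,0,0,0],[-1,26,0,0,0,0,0]]}}

```text
time_s: 4.85
eef_pos: [462.1, -298.3, 41.2]
ee_rot: [-0.499, -0.5, -0.5, 0.5]
force: [1.3, -0.7, -0.9]
grip_width: 1.0
```

Emit:
{"api": "carry_out", "payload": {"deltas": [[1,0,0,0,0,0,0],[1,0,0,0,0,0,0],[1,0,0,0,0,0,0],[1,0,0,0,0,0,0],[1,0,0,0,0,0,0]]}}

```text
time_s: 5.48
eef_pos: [462.7, -298.8, 42.3]
ee_rot: [0.5, 0.5, 0.499, -0.5]
force: [1.5, 0.3, 6.3]
grip_width: 0.368
```

Gripped on the cap (opening 0.37, about 31 mm), so the offset is confirmed. Lifting and checking.

Emit:
{"api": "carry_out", "payload": {"deltas": [[1,-10,0,0,0,0,0],[1,-35,0,0,0,0,0],[1,-70,0,0,0,0,0],[1,-100,0,0,0,0,0],[1,-110,0,0,0,0,0]]}}

```text
time_s: 6.1
eef_pos: [462.6, -298.7, 153.3]
ee_rot: [0.5, 0.5, 0.499, -0.5]
force: [-0.3, 0.5, -2.2]
grip_width: 0.373
```

```bash
python3 - <<'E'
from h import *
go([639.5,39,155],0)
im=viewer.capture("scene").astype(float)[100:250,300:450,::-1]
cv2.imwrite("pics/p5.png",cv2.resize(((im/255)**.5*255).astype(np.uint8),(600,600),interpolation=3))
E
```

```text
t 6.1 tcp [ 462.6 -298.7  153.3] grip 0.373 F [-0.3  0.5 -2.2]
shift [  -2.   176.6 -337.9]
turn [-0.07  0.09 -0.08]
```

View pics/p5.png

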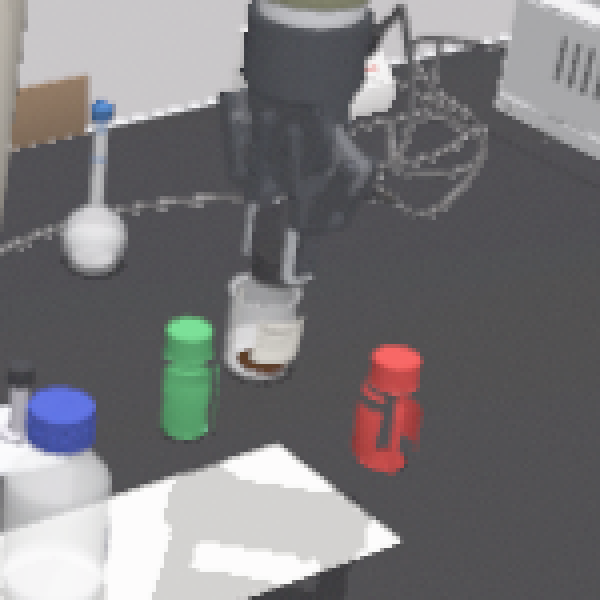

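Held upright at about (265,300) in the crop, beaker untouched behind. Moving to pad 3.

Emit:
{"api": "carry_out", "payload": {"deltas": [[1,0,20,-30,0,0,0],[1,0,45,-80,0,0,0],[1,0,72,-135,0,0,0],[1,0,99,-188,0,0,0],[1,0,125,-240,0,0,0]]}}

```text
time_s: 6.78
eef_pos: [587.6, -56.6, 150.2]
ee_rot: [-0.499, -0.5, -0.5, 0.501]
force: [-0.2, -1.2, -2.2]
grip_width: 0.371
```

Emit:
{"api": "carry_out", "payload": {"deltas": [[1,0,25,-45,0,0,0],[1,0,42,-77,0,0,0],[1,0,50,-92,0,0,0],[1,0,52,-97.5,0,0,0],[1,0,52,-97.5,0,0,0]]}}

```text
time_s: 7.4
eef_pos: [639.4, 38.0, 151.4]
ee_rot: [-0.499, -0.5, -0.5, 0.501]
force: [-0.1, -0.8, -1.8]
grip_width: 0.367
```

```bash
python3 - <<'E'
from h import *
go([639.5,39,53],0)
im=viewer.capture("top").astype(float)[110:250,150:400,::-1]
cv2.imwrite("pics/p6.png",cv2.resize(((im/255)**.6*255).astype(np.uint8),(800,448),interpolation=3))
E
```

```text
t 7.4 tcp [639.4  38.  151.4] grip 0.367 F [-0.1 -0.8 -1.8]
shift [98.4  0.2 -1. ]
turn [-0.11  0.01  0.04]
```

View pics/p6.png

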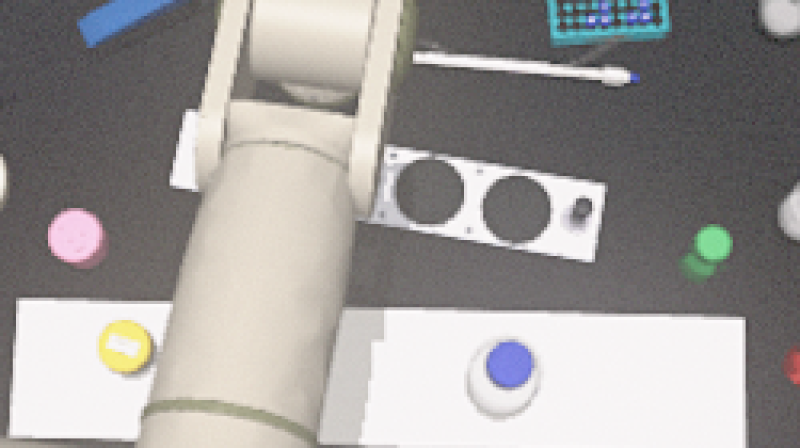

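Emit:
{"api": "carry_out", "payload": {"deltas": [[1,30,0,0,0,0,0],[1,65,0,0,0,0,0],[1,88,0,0,0,0,0],[1,96,0,0,0,0,0],[1,98,0,0,0,0,0]]}}

```text
time_s: 8.07
eef_pos: [639.8, 38.2, 54.1]
ee_rot: [0.5, 0.501, 0.499, -0.5]
force: [-0.4, 0.1, -1.4]
grip_width: 0.368
```

Emit:
{"api": "carry_out", "payload": {"deltas": [[1,1,0,0,0,0,0],[1,1.5,0,0,0,0,0],[1,1.5,0,0,0,0,0],[-0.2,1.5,0,0,0,0,0],[-1,1.5,0,0,0,0,0]]}}

```text
time_s: 8.7
eef_pos: [639.9, 38.8, 52.5]
ee_rot: [0.5, 0.5, 0.5, -0.5]
force: [-0.6, 0.5, -0.1]
grip_width: 0.785
```

Emit:
{"api": "carry_out", "payload": {"deltas": [[-1,0,0,0,0,0,0],[-1,0,0,0,0,0,0],[-1,0,0,0,0,0,0],[-1,-5,0,0,0,0,0],[-1,-20,0,0,0,0,0]]}}

```text
time_s: 9.32
eef_pos: [639.4, 38.9, 72.4]
ee_rot: [-0.499, -0.5, -0.5, 0.501]
force: [0.2, 0.4, -0.4]
grip_width: 0.999
```

Emit:
{"api": "carry_out", "payload": {"deltas": [[-1,-50,0,0,0,0,0],[-1,-100,0,0,0,0,0],[-1,-100,-45,-11,0,0,0],[-1,-100,-100,-25,0,0,0],[-1,-100,-145,-37,0,0,0]]}}

```text
time_s: 9.95
eef_pos: [493.1, 76.5, 173.4]
ee_rot: [0.5, 0.501, 0.499, -0.5]
force: [-0.4, -0.2, 0.6]
grip_width: 0.998
```

Emit:
{"api": "carry_out", "payload": {"deltas": [[-1,10,-17,-4,0,0,0],[-1,30,-23,-5.5,0,0,0],[-1,40,-23,-5.5,0,0,0],[-1,40,-23,-5.5,0,0,0],[-1,40,-23,-5.5,0,0,0]]}}

```text
time_s: 10.58
eef_pos: [472.5, 81.4, 132.9]
ee_rot: [0.5, 0.501, 0.499, -0.5]
force: [0.5, 0.7, 0.5]
grip_width: 1.0
```

```bash
python3 - <<'E'
from h import *
go([471.5,81.5,63],0)
i0=viewer.capture("top").astype(float); s0=viewer.capture("scene").astype(float)
a=i0[130:230,190:340,::-1]; b=s0[160:300,190:330,::-1]
o=np.hstack([cv2.resize(a,(400,267),interpolation=3),cv2.resize(b[:, :],(400,400),interpolation=3)[:267]]) if 0 else None
A=cv2.resize(a,(600,400),interpolation=3);B=cv2.resize(b,(200,200))
cv2.imwrite("pics/p7.png",((np.vstack([A[:400,:],cv2.resize(b,(600,600),interpolation=3)[100:300]])/255)**.5*255).astype(np.uint8))
print(proj("top",[639.5,39,96]),proj("scene",[639.5,39,96]),proj("top",[471.5,81.5,107]),proj("scene",[471.5,81.5,107]))
E
```

```text
t 10.57 tcp [472.5  81.4 132.9] grip 1.0 F [0.5 0.7 0.5]
shift [69.9 -1.  -0.1]
turn [-0.08  0.01 -0.07]
[255.9 157.3] [224.6 195.9] [239.3 211.7] [235.1 228.7]
```

View pics/p7.png

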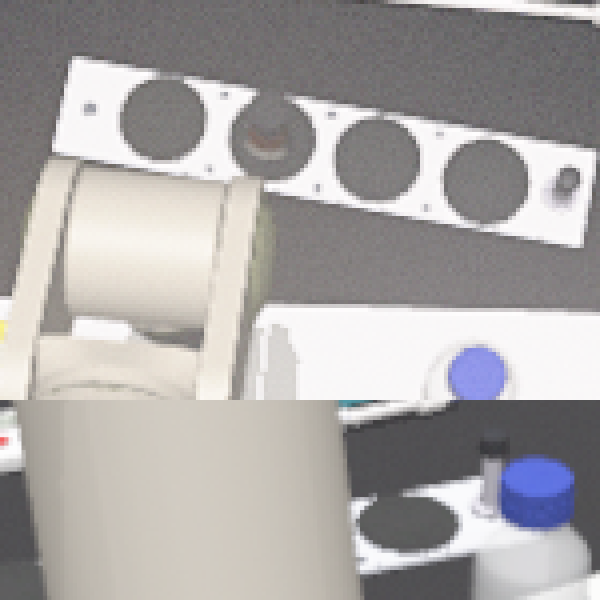

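Pad 3's bottle stands with its cap at about top pixel (256.2,157.5), against (255.9,157.3) expected. Now picking the large one.

Emit:
{"api": "carry_out", "payload": {"deltas": [[-1,20,0,0,0,0,0],[-1,40,0,0,0,0,0],[-1,58,0,0,0,0,0],[-1,69,0,0,0,0,0],[-1,69,0,0,0,0,0]]}}

```text
time_s: 11.3
eef_pos: [471.6, 81.5, 63.0]
ee_rot: [-0.499, -0.5, -0.5, 0.5]
force: [0.5, 0.0, 0.3]
grip_width: 1.001
```

Emit:
{"api": "carry_out", "payload": {"deltas": [[1,0,0,0,0,0,0],[1,0,0,0,0,0,0],[1,0,0,0,0,0,0],[1,0,0,0,0,0,0],[1,0,0,0,0,0,0]]}}

```text
time_s: 11.92
eef_pos: [472.3, 81.5, 63.9]
ee_rot: [0.5, 0.501, 0.499, -0.5]
force: [-0.7, 0.2, 6.0]
grip_width: 0.365
```

Emit:
{"api": "carry_out", "payload": {"deltas": [[1,-10,0,0,0,0,0],[1,-45,0,0,0,0,0],[1,-90,0,0,0,0,0],[1,-120,0,0,0,0,0],[1,-120,0,20,0,0,0]]}}

```text
time_s: 12.55
eef_pos: [472.5, 62.0, 185.8]
ee_rot: [0.501, 0.501, 0.499, -0.499]
force: [0.3, 0.1, -3.0]
grip_width: 0.364
```

Emit:
{"api": "carry_out", "payload": {"deltas": [[1,0,30,30,0,0,0],[1,0,75,65,0,0,0],[1,0,120,95,0,0,0],[1,0,146,106,0,0,0],[1,0,153.5,108.5,0,0,0]]}}

```text
time_s: 13.18
eef_pos: [625.5, -47.7, 182.6]
ee_rot: [-0.499, -0.5, -0.5, 0.501]
force: [0.1, 0.8, -1.7]
grip_width: 0.367
```

Emit:
{"api": "carry_out", "payload": {"deltas": [[1,20,0,0,0,0,0],[1,50,0,0,0,0,0],[1,85,0,0,0,0,0],[1,102,0,0,0,0,0],[1,107,0,0,0,0,0]]}}

```text
time_s: 13.8
eef_pos: [624.7, -46.8, 76.1]
ee_rot: [-0.5, -0.5, -0.5, 0.5]
force: [0.7, 0.2, -0.4]
grip_width: 0.364
```

Emit:
{"api": "carry_out", "payload": {"deltas": [[1,1.5,0,0,0,0,0],[1,2.5,0,0,0,0,0],[1,2.7,0,0,0,0,0],[-0.2,2.7,0,0,0,0,0],[-1,2.7,0,0,0,0,0]]}}

```text
time_s: 14.42
eef_pos: [625.4, -47.2, 73.9]
ee_rot: [0.5, 0.5, 0.499, -0.5]
force: [-0.2, 0.4, 0.9]
grip_width: 0.778
```

Emit:
{"api": "carry_out", "payload": {"deltas": [[-1,0,0,0,0,0,0],[-1,0,0,0,0,0,0],[-1,0,0,0,0,0,0],[-1,-5,0,0,0,0,0],[-1,-20,0,0,0,0,0]]}}

```text
time_s: 15.05
eef_pos: [624.8, -47.1, 93.7]
ee_rot: [-0.499, -0.5, -0.5, 0.501]
force: [-0.4, 0.1, -0.1]
grip_width: 0.994
```

Emit:
{"api": "carry_out", "payload": {"deltas": [[-1,-55,0,0,0,0,0],[-1,-110,0,0,0,0,0],[-1,-110,-45,18,0,0,0],[-1,-110,-100,40,0,0,0],[-1,-110,-150,60,0,0,0]]}}

```text
time_s: 15.68
eef_pos: [473.4, -107.4, 204.6]
ee_rot: [0.5, 0.5, 0.499, -0.5]
force: [0.5, -0.9, 0.5]
grip_width: 1.001
```

Emit:
{"api": "carry_out", "payload": {"deltas": [[-1,0,-28,11,0,0,0],[-1,10,-36.5,14.5,0,0,0],[-1,30,-36.5,14.5,0,0,0],[-1,40,-36.5,14.5,0,0,0],[-1,40,-36.5,14.5,0,0,0]]}}

```text
time_s: 16.3
eef_pos: [438.7, -121.1, 163.0]
ee_rot: [0.499, 0.5, 0.5, -0.5]
force: [-0.7, -0.6, -0.2]
grip_width: 0.996
```

```bash
python3 - <<'E'
from h import *
go([438.5,-121.5,98],0)
i0=viewer.capture("top").astype(float); s0=viewer.capture("scene").astype(float)
a=cv2.resize(i0[130:230,190:340,::-1],(450,300),interpolation=3); b=cv2.resize(s0[100:280,230:390,::-1],(350,394),interpolation=3)
o=np.zeros((400,800,3)); o[:300,:450]=a; o[:394,450:]=b
cv2.imwrite("pics/p8.png",((o/255)**.5*255).astype(np.uint8))
print(proj("top",[625,-47,116]),proj("scene",[438.5,-121.5,145]),proj("scene",[438.5,-121.5,163+27]))
E
```

```text
t 16.3 tcp [ 438.7 -121.1  163. ] grip 0.996 F [-0.7 -0.6 -0.2]
shift [65.  -0.1  0.4]
turn [-0.04 -0.04  0.06]
[284.5 161.1] [315.7 200.4] [316.7 184.5]
```

View pics/p8.png

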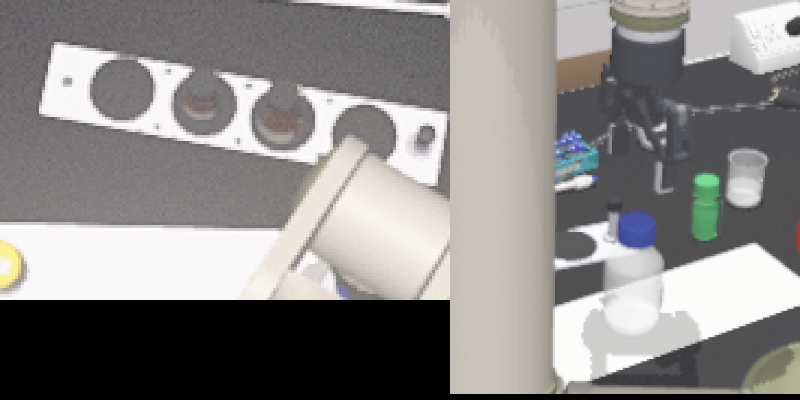

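Both amber bottles stand on pads 3 and 2 (crop (203,90) and (283,100)). The blue cap is at (637,222), which is scene (315.5,201.5) against (315.7,200.4) predicted. Descending.

Emit:
{"api": "carry_out", "payload": {"deltas": [[-1,20,0,0,0,0,0],[-1,40,0,0,0,0,0],[-1,56,0,0,0,0,0],[-1,65,0,0,0,0,0],[-1,65,0,0,0,0,0]]}}

```text
time_s: 17.02
eef_pos: [438.7, -121.4, 98.6]
ee_rot: [0.5, 0.5, 0.5, -0.5]
force: [-1.4, -0.8, 0.8]
grip_width: 1.0
```

Emit:
{"api": "carry_out", "payload": {"deltas": [[1,0,0,0,0,0,0],[1,0,0,0,0,0,0],[1,0,0,0,0,0,0],[1,0,0,0,0,0,0],[1,0,0,0,0,0,0]], "newtons": 80}}

```text
time_s: 17.65
eef_pos: [439.1, -121.7, 99.5]
ee_rot: [0.5, 0.5, 0.499, -0.5]
force: [-0.1, 0.2, 7.2]
grip_width: 0.461
```

Emit:
{"api": "carry_out", "payload": {"deltas": [[1,-8,0,0,0,0,0],[1,-20,0,0,0,0,0],[1,-35,0,0,0,0,0],[1,-40,0,0,0,0,0],[1,-40,0,0,0,0,0]]}}

```text
time_s: 18.27
eef_pos: [438.5, -121.4, 138.7]
ee_rot: [0.5, 0.5, 0.5, -0.5]
force: [-1.6, -0.7, -2.6]
grip_width: 0.459
```

Emit:
{"api": "carry_out", "payload": {"deltas": [[1,0,25,2,0,0,0],[1,0,65,5,0,0,0],[1,0,110,8,0,0,0],[1,0,150,11,0,0,0],[1,0,171,12,0,0,0]]}}

```text
time_s: 18.9
eef_pos: [610.6, -133.5, 137.1]
ee_rot: [-0.499, -0.5, -0.5, 0.5]
force: [-1.3, -0.4, -2.1]
grip_width: 0.473
```

Emit:
{"api": "carry_out", "payload": {"deltas": [[1,0,0,0,0,0,0],[1,10,0,0,0,0,0],[1,20,0,0,0,0,0],[1,25,0,0,0,0,0],[1,26.5,0,0,0,0,0]]}}

```text
time_s: 19.52
eef_pos: [609.2, -133.6, 111.6]
ee_rot: [-0.499, -0.5, -0.5, 0.5]
force: [-0.6, -0.4, -2.3]
grip_width: 0.468
```

Emit:
{"api": "carry_out", "payload": {"deltas": [[1,1.5,0,0,0,0,0],[1,2.7,0,0,0,0,0],[1,2.7,0,0,0,0,0],[-0.1,2.7,0,0,0,0,0],[-1,2.7,0,0,0,0,0]]}}

```text
time_s: 20.15
eef_pos: [609.7, -133.7, 109.6]
ee_rot: [0.5, 0.5, 0.499, -0.5]
force: [-1.3, 0.4, 0.8]
grip_width: 0.747
```

Emit:
{"api": "carry_out", "payload": {"deltas": [[-1,0,0,0,0,0,0],[-1,0,0,0,0,0,0],[-1,0,0,0,0,0,0],[-1,-5,0,0,0,0,0],[-1,-20,0,0,0,0,0]]}}

```text
time_s: 20.78
eef_pos: [609.2, -133.5, 129.5]
ee_rot: [-0.499, -0.5, -0.5, 0.5]
force: [0.9, -0.8, -0.7]
grip_width: 1.003
```

Emit:
{"api": "carry_out", "payload": {"deltas": [[-1,-50,0,0,0,0,0],[-1,-90,-10,-10,0,0,0],[-1,-90,-35,-60,0,0,0],[-1,-90,-57,-115,0,0,0],[-1,-90,-80,-170,0,0,0]]}}

```text
time_s: 21.4
eef_pos: [528.9, 38.0, 220.6]
ee_rot: [0.5, 0.501, 0.499, -0.5]
force: [0.2, -0.3, -0.2]
grip_width: 0.998
```

Emit:
{"api": "carry_out", "payload": {"deltas": [[-1,0,-20,-55,0,0,0],[-1,0,-40,-110,0,0,0],[-1,0,-60,-165,0,0,0],[-1,20,-70,-198,0,0,0],[-1,60,-71.5,-205,0,0,0]]}}

```text
time_s: 22.02
eef_pos: [458.7, 243.8, 161.0]
ee_rot: [0.501, 0.501, 0.5, -0.498]
force: [0.8, -0.1, -1.0]
grip_width: 1.002
```

Emit:
{"api": "carry_out", "payload": {"deltas": [[-1,50,0,0,0,0,0],[-1,80,0,0,0,0,0],[-1,90,0,0,0,0,0],[-1,90,0,0,0,0,0],[-1,90,0,0,0,0,0]]}}

```text
time_s: 22.65
eef_pos: [459.4, 241.8, 70.8]
ee_rot: [0.5, 0.501, 0.499, -0.499]
force: [-0.6, 0.1, -0.2]
grip_width: 1.0
```

```bash
python3 - <<'E'
from h import *
go([458,241.5,3],0)
i0=viewer.capture("top").astype(float); s0=viewer.capture("scene").astype(float)
a=cv2.resize(i0[130:230,190:340,::-1],(450,300),interpolation=3); b=cv2.resize(s0[180:340,100:260,::-1],(350,350),interpolation=3)
o=np.zeros((350,800,3)); o[:300,:450]=a; o[:,450:]=b
cv2.imwrite("pics/p9.png",((o/255)**.5*255).astype(np.uint8))
print(proj("top",[609.5,-133.5,154]),proj("scene",[458,241.5,48]))
hsv=cv2.cvtColor(i0.astype(np.uint8),cv2.COLOR_RGB2HSV)
for s,c in blobs(cv2.inRange(hsv,(105,120,60),(130,255,255)),(285,150,340,200)): print("blue",s,c)
E
```

```text
t 22.65 tcp [459.4 241.8  70.8] grip 1.0 F [-0.6  0.1 -0.2]
shift [67.8 -1.5  0.3]
turn [-0.07 -0.04 -0.15]
[314.6 163.7] [174.3 271.9]
blue (np.int32(308), np.int32(157), np.int32(14), np.int32(15), np.int32(171)) [314.3 164.1]
```

View pics/p9.png

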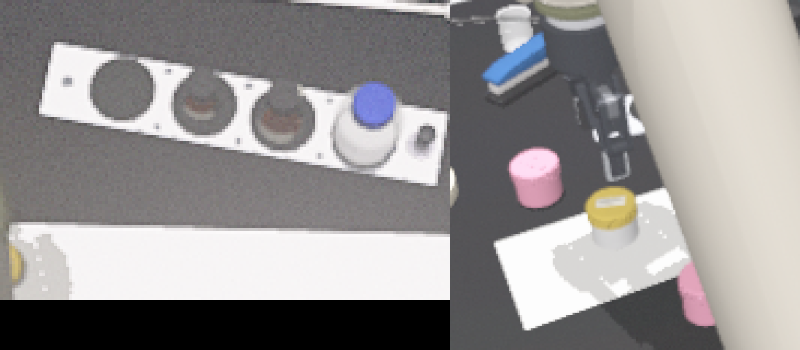

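Emit:
{"api": "carry_out", "payload": {"deltas": [[-1,20,0,0,0,0,0],[-1,40,0,0,0,0,0],[-1,56,0,0,0,0,0],[-1,66,0,0,0,0,0],[-1,66,0,0,0,0,0]]}}

```text
time_s: 23.38
eef_pos: [458.3, 241.5, 3.0]
ee_rot: [-0.5, -0.5, -0.5, 0.501]
force: [-0.3, 0.0, -0.0]
grip_width: 1.002
```

Emit:
{"api": "carry_out", "payload": {"deltas": [[1,0,0,0,0,0,0],[1,0,0,0,0,0,0],[1,0,0,0,0,0,0],[1,0,0,0,0,0,0],[1,0,0,0,0,0,0]], "newtons": 60}}

```text
time_s: 24.0
eef_pos: [459.0, 241.7, 4.4]
ee_rot: [0.5, 0.501, 0.499, -0.5]
force: [-2.7, -0.8, 7.6]
grip_width: 0.575
```

Emit:
{"api": "carry_out", "payload": {"deltas": [[1,-8,0,0,0,0,0],[1,-30,0,0,0,0,0],[1,-60,0,0,0,0,0],[1,-90,0,0,0,0,0],[1,-100,0,0,0,0,0]]}}

```text
time_s: 24.62
eef_pos: [459.2, 241.8, 105.1]
ee_rot: [0.5, 0.501, 0.499, -0.499]
force: [-0.3, 0.4, -1.1]
grip_width: 0.573
```

Emit:
{"api": "carry_out", "payload": {"deltas": [[1,0,40,24,0,0,0],[1,0,85,50,0,0,0],[1,0,130,77,0,0,0],[1,0,175,103,0,0,0],[1,0,196,115.5,0,0,0]]}}

```text
time_s: 25.25
eef_pos: [655.6, 124.0, 101.9]
ee_rot: [-0.499, -0.5, -0.5, 0.501]
force: [-0.2, 0.7, -0.8]
grip_width: 0.572
```

Emit:
{"api": "carry_out", "payload": {"deltas": [[1,10,0,0,0,0,0],[1,40,0,0,0,0,0],[1,68,0,0,0,0,0],[1,82,0,0,0,0,0],[1,86,0,0,0,0,0]]}}

```text
time_s: 25.88
eef_pos: [653.6, 126.3, 16.6]
ee_rot: [-0.499, -0.5, -0.5, 0.501]
force: [0.6, -0.5, -0.8]
grip_width: 0.574
```

Emit:
{"api": "carry_out", "payload": {"deltas": [[1,1.5,0,0,0,0,0],[1,3,0,0,0,0,0],[1,3,0,0,0,0,0],[-0.1,3,0,0,0,0,0],[-1,3,0,0,0,0,0]]}}

```text
time_s: 26.5
eef_pos: [654.4, 125.8, 14.5]
ee_rot: [0.5, 0.5, 0.5, -0.5]
force: [-0.7, 0.1, -0.6]
grip_width: 0.772
```

Emit:
{"api": "carry_out", "payload": {"deltas": [[-1,0,0,0,0,0,0],[-1,0,0,0,0,0,0],[-1,0,0,0,0,0,0],[-1,-5,0,0,0,0,0],[-1,-20,0,0,0,0,0]]}}

```text
time_s: 27.12
eef_pos: [654.0, 125.8, 34.5]
ee_rot: [-0.499, -0.5, -0.5, 0.501]
force: [-0.4, 1.0, 0.8]
grip_width: 1.001
```

Emit:
{"api": "carry_out", "payload": {"deltas": [[-1,-50,0,0,0,0,0],[-1,-110,0,0,0,0,0],[-1,-130,-55,0,0,0,0],[-1,-130,-115,0,0,0,0],[-1,-130,-170,0,0,0,0]]}}

```text
time_s: 27.75
eef_pos: [482.5, 126.1, 165.6]
ee_rot: [0.5, 0.501, 0.499, -0.5]
force: [0.7, 0.4, 0.7]
grip_width: 0.999
```

Emit:
{"api": "carry_out", "payload": {"deltas": [[-1,0,-20,-50,0,0,0],[-1,0,-40,-100,0,0,0],[-1,0,-60,-150,0,0,0],[-1,0,-60,-150,0,0,0],[-1,0,-60,-150,0,0,0]]}}

```text
time_s: 28.38
eef_pos: [424.8, 275.9, 165.0]
ee_rot: [0.5, 0.501, 0.5, -0.5]
force: [-0.8, 0.2, -0.6]
grip_width: 0.998
```

```bash
python3 - <<'E'
from h import *
i0=np.mean([viewer.capture("top").astype(float) for _ in range(4)],0)
hsv=cv2.cvtColor(i0.astype(np.uint8),cv2.COLOR_RGB2HSV); s=ctrl.sense(); print(s["time_s"],s["eef_pos"],s["force"])
for s,c in blobs(cv2.inRange(hsv,(105,120,60),(130,255,255)),(285,150,340,200)): print("blue",s,c,on("top",*c,154))
for s,c in blobs(cv2.inRange(hsv,(22,120,100),(35,255,255)),(205,130,270,190)): print("jar",s,c,on("top",*c,57))
o=cv2.resize(i0[135:205,195:350,::-1],(800,361),interpolation=3); o=(o/255)**.5*255
for p,z in(([654,126],57),([639.5,39],96),([625,-47],116),([609.5,-133.5],154)):
    u=(proj("top",[*p,z])-[195,135]+.5)*800/155; cv2.circle(o,tuple(int(k) for k in u),2,(0,255,0),-1)
s0=viewer.capture("scene")[130:270,130:450,::-1].astype(float)
o=np.vstack([o,cv2.resize((s0/255)**.5*255,(546,239),interpolation=3) if 0 else np.pad(cv2.resize((s0/255)**.5*255,(528,231),interpolation=3),((0,0),(0,272),(0,0)))])
cv2.imwrite("pics/p10.png",o.astype(np.uint8))
E
```

```text
28.575 [425.03473543 275.26442826 164.52033325] [-0.89805221 -0.06057538 -1.10261393]
blue (np.int32(308), np.int32(157), np.int32(14), np.int32(15), np.int32(168)) [314.3 164.1] [ 608.3 -132.7  154. ]
jar (np.int32(221), np.int32(148), np.int32(17), np.int32(16), np.int32(156)) [229. 156.] [652.1 125.   57. ]
```

View pics/p10.png

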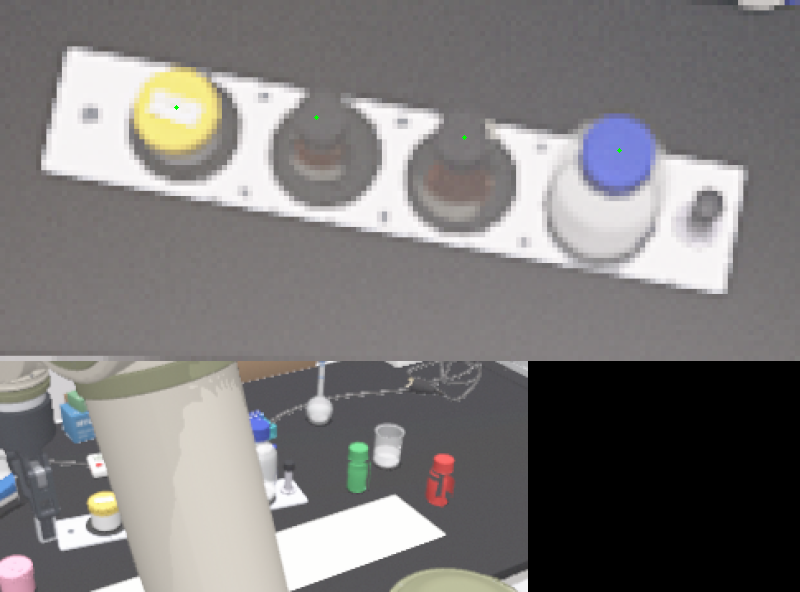

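All four stand upright and the caps sit on the expected dots. The beaker is still in place and the gripper is clear.

```bash
python3 -c "
from rig import order
print(order.finish_job())"
```

```text
the job is handed in; nothing more can be done
None
```

All four containers are on the rail, and I handed the job in at about 28.6 s; the system gave no verdict. From the post outward they stand: blue-capped bottle (pad 1), larger amber (pad 2), small amber (pad 3), jar (pad 4).

**Last checks:**
- The final top view put the blue cap and the jar lid within about 3 mm of their pad centres.
- The two black caps matched their expected pixels by eye only.
- All four looked upright, though the arm hid the two amber bottles in the last side view.
- The gripper was open and clear, and the beaker showed no visible movement.

**What disagreed:**
- **First grasp:** the gripper closed on nothing, above the small bottle's cap. The fingertips appear about 27 mm higher than the reported tool position, so I went about 26 mm lower there, applied the same offset to the other three, and every later grasp held.
- **Cap heights:** heights triangulated from the two cameras came out about 3 mm lower than the stated sizes.

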